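# Clip the red wire reel onto its spindle

## Robot

A 7-joint arm with a two-finger parallel gripper is mounted at the origin on the work surface. World frame = base frame: x ahead of the robot, y to its left, z up, the work surface at z = 0. Lengths are in m, angles in rad, forces in N, time in s.
With the tool pointing down it reaches from about 0.425 to 0.95 m from the base axis. Payload 4.7 kg.
Tool frame: the origin (TCP) lies on the mounting face of the last link; the fingertips stand 182 mm ahead of it and the grasp point (between the pads) lies 164 mm ahead of it; z points along the fingers, y is the line along which they close (so a half turn about z gives the same grasp; the last joint's range is limited). The gripper opens to 87 mm and grips with 3 to 60 N. Pads are 19 mm wide; open, the fingers measure 117 mm over their backs; the gripper's body (75 mm by 190 mm) begins 51 mm behind the grasp point.
Start: joints at [-0.029, 0.469, -0.049, 1.532, 0.024, 1.141, -0.082], TCP at [0.675, 0, 0.405] pointing down, gripper open.
Joint ranges: [-2.59, 2.59], [-0.33, 1.99], [-1.39, 1.29], [0.1, 2.45], [-1.04, 4.18], [0.21, 1.99], [-2.66, 2.66]. Speed limits (rad/s): [2.57, 2.57, 3.14, 3.14, 3.14, 3.14, 3.14].

## Interface

Orientations are given as a unit quaternion [w, x, y, z].
In Python, from station import r, cams gives the robot as it stands.
- The arm moves only by the tool carry_out, never from a script. Its argument "moves" is a list of rows, each an object with "translation": the shift along the world's x, y, z in units of 25 mm (1.0 is 25 mm), a list of three; "delta_rot": the turn, a rotation vector about the world's x, y, z in units of 6 degrees (1.0 is 6 degrees), a list of three; "grip": the finger opening in mm, from 0 to 87. In form: [{"translation": [x, y, z], "delta_rot": [ax, ay, az], "grip": grip}, ...]. A call has 1 to 20 rows; each row is the pose to reach, as a shift and turn from the pose commanded when the call began; what a row does not reach only later rows make up. A row lasts 1/12 s, in which the tool goes at most 41.7 mm and 7.16 degrees, less where a joint would pass 70% of its speed; a pose out of reach is approached as far as the arm can. A call with a gripper value outside its range is refused whole. The fingers move at their own pace and stop on an object; the grip force is fixed at half the most. Time passes only in rows, so rows that repeat a pose let the fingers close. It gives the time, the measured TCP pose, the force, the opening and the grip force at its end, in the units of the state.
- r.sense(): the state, without advancing time (a new reading comes with each control period).
- cams.grab_frame(name): name is "scene" or "side" or "wrist"; returns the picture (400x640x3 uint8, red, green, blue); there is no depth.
- cams.camera_info(name): a dict with "camera_matrix" (3x3 intrinsics, pixels), "R" (3x3) and "t" (3): a world point X has camera coordinates R X + t; the wrist camera has in their place "hand_eye" (4x4, takes a point from camera to tool coordinates, whose origin is the TCP and whose axes are the flange's). Camera axes: x right, y down, z forward; pixel columns grow to the right and rows downward; lengths in m; the calibration is good to about 2 mm. A picture is of the moment at which its call begins: read the wrist's pose just before it. camera_info takes no time and is no camera call.
- r.close_job(): hands the job in; it is judged then, once.
The state is a dict: "t": time; "joint_pos": joint angles; "dq": joint speeds; "effort": joint torques, N m; "tool_pos": TCP position; "tool_rot": TCP orientation; "contact_force": force on the tool from outside, world axes, zero at the start; "torque": the same for the moment, N m; "opening": finger opening in m; "grasp_force": force on a finger pad.
Only numpy, scipy, OpenCV 4.12 (cv2) and the standard library are available. Lean on these libraries where they do the work, as an engineer would, in place of code of your own. Each camera call takes 0.05 s, during which the arm holds its last target. There are 200 camera calls.

## Task

Take the orange spring clip and push it sideways, mouth first, into the brass groove of the spindle that carries the red reel, above the reel, until it snaps fully home; then let go. Leave the reel on its spindle, and leave the smaller black clip where it lies.

Things in the scene. Friction and masses are not known exactly. Their poses are not given: they have to be found in the camera images.
- clip_grip (a point): Centre of the upright fin (30 long in x, 14 thick in y, top at 56 mm) on the orange clip, 32 mm above its underside. x points level to its open mouth, at the start within 45 deg of the robot's forward. The flat clip is 100 long, 61 wide, 8 mm thick. The seat for the spindle axis is 48 mm ahead in x, the 11 mm throat 56 mm, the 45 mm wide mouth 82 mm. Its arms spring open at some 10 N, then close.
- groove (a point): Spindle axis of the stand with the red reel, half-way up its brass groove, 73 mm above the bench; z up. Groove: 16 mm across, from the reel's top (62 mm up) to the steel head (26 mm across, from 84 to 96 mm up). Stand fixed, foot 100 mm across. The clip goes on level from any side. An identical bare stand is 180 mm or more to the robot's left or right of it.
- reel_top (a point): Centre of the top face (62 mm above the bench) of the red reel (wound with white wire): flanges 80 mm across, 50 mm tall, loose on its spindle (bore 30 mm). The fitted clip rests on this face.
- small_clip_grip (a point): A bystander: a smaller clip of the same form, black, too narrow for the spindle, lying on the other side of the robot from the orange one. This point is the centre of its fin (30 x 14 mm), 32 mm above the bench. A yellow screwdriver about 180 mm long lies between the two clips.
Things that resemble listed ones, but are neither listed nor needed, are in the scene too. What is shaped like the part that bears clip_grip but blue, green or turquoise is not meant.

How it is judged:
At the end, for the whole second after the job is handed in: The orange clip is let go, snapped into the groove of the reel's spindle: the spindle's axis within 7 mm of the clip's seat along and across, the clip between reel and head, level within 10 degrees, and the reel still on its spindle (top centre within 18 mm of the groove's middle) (x of groove in the frame of clip_grip between 0.041 and 0.055 m and y of groove in the frame of clip_grip between -0.007 and 0.007 m and z of clip_grip in the frame of groove between 0.01 and 0.04 m and angle between clip_grip's own z axis and vertical below 0.17 rad and distance between reel_top and groove below 0.018 m); the robot touches nothing.
It fails at once if the smaller black clip is moved more than 30 mm (distance of small_clip_grip from where it was at the start of the episode above 0.03 m).
It also fails if it takes over 40 s, if anything falls off the work surface, if the arm or the gripper's body presses on something with over 40 N, if the wrist force passes 120 N, or if a joint passes its speed limit or range.

## Working session

There is one attempt and no reset: what is moved stays moved. The work goes in short steps, Python scripts to look and compute and a tool call to move; the robot and the scene stay as the last step left them, time stands still between calls to the robot, and variables do not carry over. Pictures are saved under pics/ and viewed, at most 10 in all, crops included, and the job is handed in when it is done.

Besides the shell and the picture viewer there is one more tool, called as name(argument=value, ...), one argument or row to a line, values as JSON. carry_out: Moves the arm, as the interface text tells. Its arguments: {"type":"object","properties":{"moves":{"type":"array"}},"required":["moves"]}

```bash
mkdir -p pics; ls
python3 - <<'E'
from station import r,cams
import cv2
s=r.sense();print(s)
for n in ["scene","side","wrist"]:
    cv2.imwrite(f"pics/{n}0.png",cams.grab_frame(n)[:,:,::-1]); print(n,cams.camera_info(n))
E
```

```text
pics
{'t': 0.0, 'joint_pos': array([-0.02890555,  0.46945574, -0.04864896,  1.53369491,  0.02409704,
        1.14098237, -0.08230592]), 'dq': array([-0.00058683,  0.00106353, -0.00036555, -0.00077182,  0.00100019,
       -0.00097968,  0.00031272]), 'effort': array([ 8.49551179e-05, -5.07972229e+01, -8.03461717e-02, -2.36155879e+01,
       -6.12773141e-02,  3.78107757e-02,  1.50727069e-04]), 'tool_pos': array([6.74756797e-01, 5.58532312e-05, 4.03689194e-01]), 'tool_rot': array([-6.75334300e-04,  7.07078779e-01,  7.07134107e-01, -7.06597121e-04]), 'contact_force': array([0.14663698, 0.32797605, 0.38088775]), 'torque': array([-0.00726355, -0.0734595 ,  0.01025292]), 'grasp_force': 0.0, 'opening': 0.08707457194150268}
scene {'camera_matrix': array([[499.90093625,   0.        , 311.41609548],
       [  0.        , 499.90093625, 196.64381289],
       [  0.        ,   0.        ,   1.        ]]), 'R': array([[ 0.46582667,  0.88485938,  0.00542101],
       [ 0.57086682, -0.2958358 , -0.76589311],
       [-0.67610397,  0.35986811, -0.64294507]]), 't': array([-0.17337501, -0.25210512,  1.59861
[... 218 characters left out ...]
2542, -0.01562261],
       [-0.36462565,  0.42278377, -0.82963969],
       [ 0.56281652, -0.60974064, -0.55808056]]), 't': array([0.33407185, 0.29024673, 0.87683909])}
wrist {'camera_matrix': array([[327.82844356,   0.        , 319.06435259],
       [  0.        , 327.82844356, 197.41240034],
       [  0.        ,   0.        ,   1.        ]]), 'hand_eye': array([[ 6.01036673e-04, -9.54677284e-01, -2.97642272e-01,
         8.16805299e-02],
       [ 9.99999539e-01,  7.96761796e-04, -5.36261166e-04,
         2.50014411e-04],
       [ 7.49106344e-04, -2.97641812e-01,  9.54677323e-01,
         1.94874794e-02],
       [ 0.00000000e+00,  0.00000000e+00,  0.00000000e+00,
         1.00000000e+00]])}
```

View pics/scene0.png

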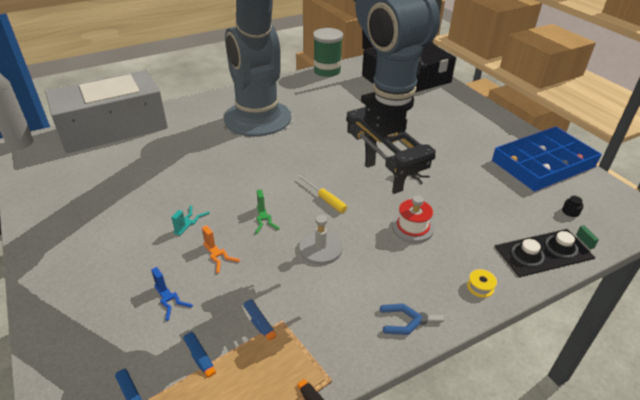

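View pics/side0.png

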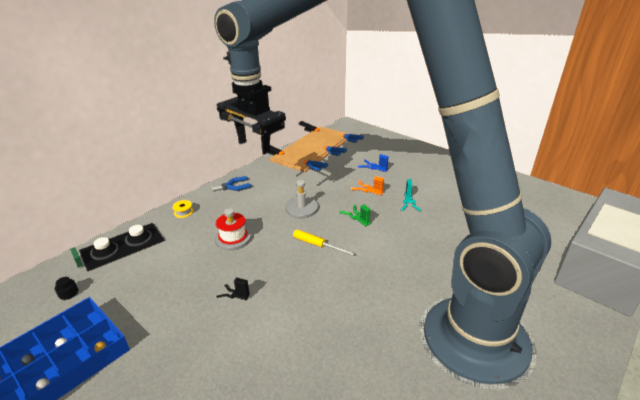

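View pics/wrist0.png

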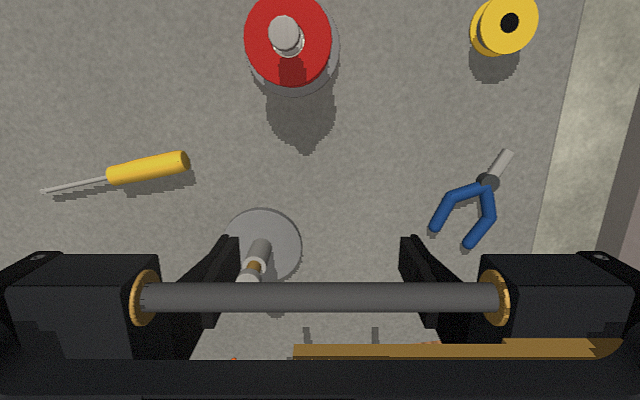

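The scene picture shows the candidates: clips in orange (212,245), green (263,210), turquoise (185,220) and blue (165,290), and the small black clip beside the gripper (about (420,178)). The red reel on its stand is at (415,218), the bare stand at (320,245). The orange bits at (265,335), (205,370) and (310,385) belong to clamps. Side view: orange clip (370,187), reel (231,230), black clip (236,289). I choose the orange clip at (212,245) and check it in one crop.

```bash
cat > h.py <<'E'
import cv2,numpy as np
from station import r,cams
from scipy.spatial.transform import Rotation as Ro
def cam(n,s=None):
    c=cams.camera_info(n);K=c["camera_matrix"]
    if n=="wrist":
        q=np.roll(s["tool_rot"],-1);T=np.eye(4);T[:3,:3]=Ro.from_quat(q).as_matrix();T[:3,3]=s["tool_pos"]
        W=np.linalg.inv(T@c["hand_eye"]);return K,W[:3,:3],W[:3,3]
    return K,c["R"],c["t"]
def plane(c,uv,z):
    K,R,t=c;uv=np.atleast_2d(uv).astype(float)
    d=(np.c_[uv,np.ones(len(uv))]@np.linalg.inv(K).T)@R;o=-R.T@t
    return o+d*((z-o[2])/d[:,2])[:,None]
def tri(c1,p1,c2,p2):
    P=[c[0]@np.c_[c[1],c[2]] for c in (c1,c2)]
    X=cv2.triangulatePoints(P[0],P[1],np.float64(p1).reshape(2,1),np.float64(p2).reshape(2,1)).ravel();return X[:3]/X[3]
def hsv(im,lo,hi):return cv2.inRange(cv2.cvtColor(im,cv2.COLOR_RGB2HSV),np.array(lo),np.array(hi))
E
python3 - <<'E'
from h import *
a=cv2.imread("pics/scene0.png");b=cv2.imread("pics/side0.png")
f=lambda i,x,y,w,h,k:cv2.resize(i[y:y+h,x:x+w],None,fx=k,fy=k,interpolation=cv2.INTER_NEAREST)
top=np.hstack([f(a,190,215,60,60,5),f(b,340,165,60,60,5)])
bot=np.hstack([f(a,380,190,60,60,5),f(b,205,200,60,60,5)])
cv2.imwrite("pics/crop0.png",np.vstack([top,bot]))
E
```

```text
(no output)
```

View pics/crop0.png

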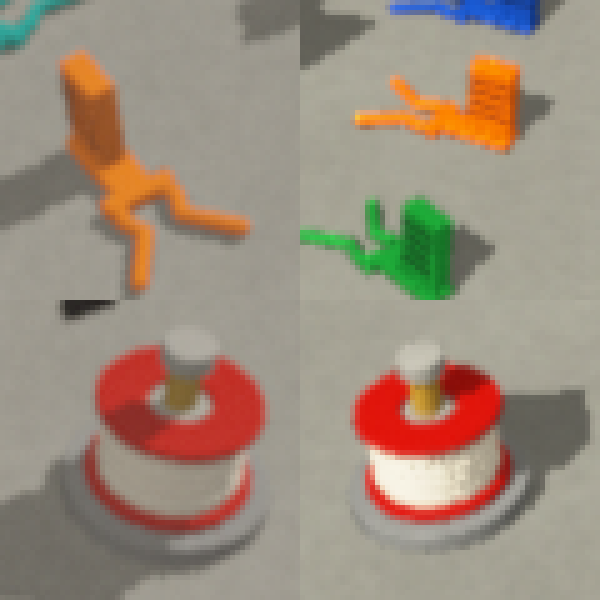

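The crop confirms the orange clip: fin top at scene (207.8,230.2), fork tips (239.6,260.6) and (217.6,272.6). The head top of the reel's spindle is at scene (418.2,197.2) and side (229.2,210.2).

Run:
```python
from h import *
np.set_printoptions(precision=4,suppress=True)
S,D=cam("scene"),cam("side")
print("fin",plane(S,[207.8,230.2],.056),"tips S",plane(S,[[239.6,260.6],[217.6,272.6]],.006),"tips D",plane(D,[[351.4,188.6],[359.4,181.4]],.006))
print("fin D",plane(D,[439.2-340+0,0],0) if 0 else plane(D,[(495-300)/5+340,61/5+165],.056))
print("head",plane(S,[418.2,197.2],.096),plane(D,[229.2,210.2],.096),tri(S,[418.2,197.2],D,[229.2,210.2]))
# red top face & orange via masks in wrist
w=cv2.cvtColor(cv2.imread("pics/wrist0.png"),4)
s=r.sense();W=cam("wrist",s)
for n,c in (("scene",S),("side",D)):
    im=cv2.cvtColor(cv2.imread(f"pics/{n}0.png"),4)
    m=hsv(im,[0,150,60],[4,255,255])|hsv(im,[174,150,60],[180,255,255])
    k,l,st,ce=cv2.connectedComponentsWithStats(m);print(n,[(st[i],ce[i]) for i in range(1,k) if st[i][4]>60])
print(plane(W,[288,38],.062), plane(W,[284,33],.096))
```

```text
fin [[ 0.4823 -0.3209  0.056 ]] tips S [[ 0.5561 -0.2784  0.006 ]
 [ 0.567  -0.334   0.006 ]] tips D [[ 0.5517 -0.2807  0.006 ]
 [ 0.5591 -0.3332  0.006 ]]
fin D [[ 0.4798 -0.327   0.056 ]]
head [[0.6426 0.1349 0.096 ]] [[0.6458 0.1277 0.096 ]] [0.6442 0.1313 0.0987]
scene [(array([400, 200,  33,  22, 418], dtype=int32), array([415.5383, 211.622 ])), (array([397, 222,  33,  14,  77], dtype=int32), array([412.8831, 231.0519]))]
side [(array([216, 213,  30,  18, 327], dtype=int32), array([230.3609, 222.3364])), (array([218, 230,  29,  14,  90], dtype=int32), array([233.4778, 238.9778]))]
[[0.6465 0.1306 0.062 ]] [[0.6464 0.129  0.096 ]]
```

carry_out(
  moves=[
    {"translation":[-2,-3,0],"delta_rot":[0,0,-2],"grip":87},
    {"translation":[-5,-7,-1],"delta_rot":[0,0,-5],"grip":87},
    {"translation":[-8,-11,-1.5],"delta_rot":[0,0,-9],"grip":87},
    {"translation":[-9.5,-13.3,-1.7],"delta_rot":[0,0,-13],"grip":87},
    {"translation":[-9.5,-13.3,-1.7],"delta_rot":[0,0,-13],"grip":87},
    {"translation":[-9.5,-13.3,-1.7],"delta_rot":[0,0,-13],"grip":87},
    {"translation":[-9.5,-13.3,-1.7],"delta_rot":[0,0,-13],"grip":87},
    {"translation":[-9.5,-13.3,-1.7],"delta_rot":[0,0,-13],"grip":87},
    {"translation":[-9.5,-13.3,-1.7],"delta_rot":[0,0,-13],"grip":87},
    {"translation":[-9.5,-13.3,-1.7],"delta_rot":[0,0,-13],"grip":87},
    {"translation":[-9.5,-13.3,-1.7],"delta_rot":[0,0,-13],"grip":87},
    {"translation":[-9.5,-13.3,-1.7],"delta_rot":[0,0,-13],"grip":87},
    {"translation":[-9.5,-13.3,-1.7],"delta_rot":[0,0,-13],"grip":87},
    {"translation":[-9.5,-13.3,-1.7],"delta_rot":[0,0,-13],"grip":87},
    {"translation":[-9.5,-13.3,-1.7],"delta_rot":[0,0,-13],"grip":87},
    {"translation":[-9.5,-13.3,-1.7],"delta_rot":[0,0,-13],"grip":87},
    {"translation":[-9.5,-13.3,-1.7],"delta_rot":[0,0,-13],"grip":87},
    {"translation":[-9.5,-13.3,-1.7],"delta_rot":[0,0,-13],"grip":87},
  ],
)

```text
t: 1.65
tool_pos: [0.4379, -0.332, 0.3623]
tool_rot: [-0.0, 0.994, 0.105, 0.0]
contact_force: [-0.3, 0.2, -0.1]
opening: 0.0873
grasp_force: 0.0
```

Run:
```python
from h import *
np.set_printoptions(precision=4,suppress=True)
s=r.sense();im=cams.grab_frame("wrist");cv2.imwrite("pics/wrist1.png",im[:,:,::-1])
print(s["t"],s["tool_pos"],s["tool_rot"])
W=cam("wrist",s)
m=hsv(im,[6,150,60],[16,255,255])
k,l,st,ce=cv2.connectedComponentsWithStats(m);print([(st[i],ce[i]) for i in range(1,k) if st[i][4]>60])
```

```text
1.65 [ 0.4379 -0.332   0.3623] [-0.      0.9944  0.1053  0.    ]
[(array([ 289,   48,   63,  114, 2222], dtype=int32), array([318.7196, 105.0464]))]
```

View pics/wrist1.png

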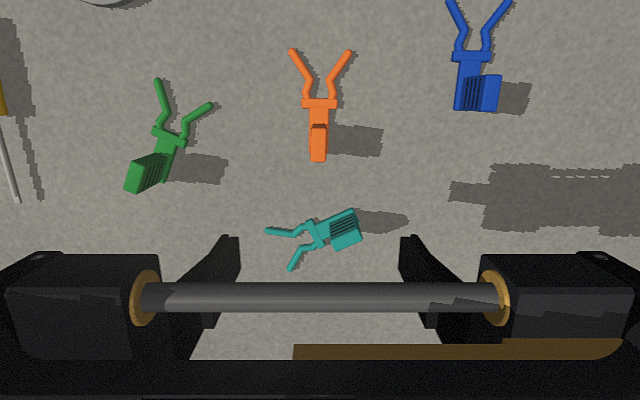

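Run:
```python
from h import *
np.set_printoptions(precision=4,suppress=True)
s=r.sense();W=cam("wrist",s)
im=cv2.cvtColor(cv2.imread("pics/wrist1.png"),4)
m=hsv(im,[6,150,60],[16,255,255])
for v in range(94,164,3):
    u=np.nonzero(m[v])[0];print(v,u.min(),u.max(),im[v,318])
tips=plane(W,[[292,50],[350,53]],.008);print(tips,tips.mean(0))
print("arm roots/body", plane(W,[[302,103],[337,103]],.008))
print("fin top back/front",plane(W,[[318.5,161],[319,133]],.056))
t=m[40:166];p=np.column_stack(np.nonzero(m[136:158]))
print("turq",plane(W,[[266,230],[290,268],[345,225],[360,240]],.03))
print("axis",np.degrees(np.arctan2(*(tips.mean(0)-plane(W,[318.7,147],.056)[0])[[1,0]])))
```

```text
94 302 336 [144 142 130]
97 303 335 [140 143 138]
100 301 336 [228 122  56]
103 301 336 [224 120  55]
106 301 336 [223 115  51]
109 309 329 [226 124  63]
112 309 328 [225 121  57]
115 309 328 [224 123  55]
118 309 328 [226 124  58]
121 309 328 [228 123  58]
124 309 327 [85 45 29]
127 309 327 [107  60  37]
130 309 328 [227 126  57]
133 309 327 [226 122  60]
136 309 327 [223 116  51]
139 309 327 [222 116  52]
142 309 327 [225 123  58]
145 309 327 [223 118  51]
148 309 327 [224 117  54]
151 309 327 [221 115  49]
154 311 325 [223 119  54]
157 311 325 [224 118  55]
160 311 324 [228 114  47]Traceback (most recent call last):
  File "<stdin>", line 7, in <module>
    return umr_minimum(a, axis, None, out, keepdims, initial, where)
ValueError: zero-size array to reduction operation minimum which has no identity
```

Run:
```python
from h import *
np.set_printoptions(precision=4,suppress=True)
s=r.sense();W=cam("wrist",s)
tips=plane(W,[[292,50],[350,53]],.008);print(tips,tips.mean(0))
f=plane(W,[[318,161.5],[318.3,128.8]],.056);print("fin",f,f.mean(0))
cr=plane(W,[318.5,103],.008)[0];tail=plane(W,[318,152.5],.008)[0];print("cross",cr,"tail",tail)
for a in (tips.mean(0),cr):
  d=a-f.mean(0);print(np.degrees(np.arctan2(d[1],d[0])),np.hypot(d[0],d[1]))
d=cr-tail;print("plate axis",np.degrees(np.arctan2(d[1],d[0])))
print("turq",plane(W,[[266,230],[290,268],[345,225],[360,240]],.03))
R=Ro.from_quat(np.roll(s["tool_rot"],-1)).as_matrix();print("toolx",np.degrees(np.arctan2(R[1,0],R[0,0])))
```

```text
[[ 0.5523 -0.2821  0.008 ]
 [ 0.5612 -0.3359  0.008 ]] [ 0.5568 -0.309   0.008 ]
fin [[ 0.4631 -0.3263  0.056 ]
 [ 0.491  -0.3206  0.056 ]] [ 0.4771 -0.3234  0.056 ]
cross [ 0.5108 -0.3164  0.008 ] tail [ 0.463  -0.3261  0.008 ]
10.24838346399934 0.08101958484678234
11.749260240577867 0.03448469934924022
plate axis 11.46581326682577
turq [[ 0.3768 -0.2897  0.03  ]
 [ 0.3386 -0.322   0.03  ]
 [ 0.3993 -0.3681  0.03  ]
 [ 0.3862 -0.3873  0.03  ]]
toolx 12.063009929022066
```

carry_out(
  moves=[
    {"translation":[1,0.2,-0.5],"delta_rot":[0,0,-0.1],"grip":60},
    {"translation":[1.6,0.36,-1.5],"delta_rot":[0,0,-0.1],"grip":50},
    {"translation":[1.6,0.36,-2.7],"delta_rot":[0,0,-0.1],"grip":45},
    {"translation":[1.6,0.36,-4],"delta_rot":[0,0,-0.1],"grip":45},
    {"translation":[1.6,0.36,-5.2],"delta_rot":[0,0,-0.1],"grip":45},
    {"translation":[1.6,0.36,-6],"delta_rot":[0,0,-0.1],"grip":45},
    {"translation":[1.6,0.36,-6.4],"delta_rot":[0,0,-0.1],"grip":45},
    {"translation":[1.6,0.36,-6.4],"delta_rot":[0,0,-0.1],"grip":45},
    {"translation":[1.6,0.36,-6.4],"delta_rot":[0,0,-0.1],"grip":45},
    {"translation":[1.6,0.36,-6.4],"delta_rot":[0,0,-0.1],"grip":0},
    {"translation":[1.6,0.36,-6.4],"delta_rot":[0,0,-0.1],"grip":0},
    {"translation":[1.6,0.36,-6.4],"delta_rot":[0,0,-0.1],"grip":0},
    {"translation":[1.6,0.36,-6.4],"delta_rot":[0,0,-0.1],"grip":0},
    {"translation":[1.6,0.36,-6.4],"delta_rot":[0,0,-0.1],"grip":0},
    {"translation":[1.6,0.36,-6.4],"delta_rot":[0,0,-0.1],"grip":0},
    {"translation":[1.6,0.36,-6.4],"delta_rot":[0,0,-0.1],"grip":0},
    {"translation":[1.6,0.36,-6.4],"delta_rot":[0,0,-0.1],"grip":0},
  ],
)

```text
t: 3.12
tool_pos: [0.4776, -0.3235, 0.2027]
tool_rot: [0.0, 0.995, 0.099, 0.0]
contact_force: [-0.1, 0.5, 3.8]
opening: 0.0135
grasp_force: 30.0
```

carry_out(
  moves=[
    {"translation":[0,0,0.6],"delta_rot":[0,0,0],"grip":0},
    {"translation":[0,0,1.8],"delta_rot":[0,0,0],"grip":0},
    {"translation":[0,0,3],"delta_rot":[0,0,0],"grip":0},
    {"translation":[0,0.3,4.2],"delta_rot":[0,0,0],"grip":0},
    {"translation":[0.1,1.2,5],"delta_rot":[0,0,-0.1],"grip":0},
    {"translation":[0.2,2.4,5.2],"delta_rot":[0,0,-0.3],"grip":0},
    {"translation":[0.4,3.8,5.2],"delta_rot":[0,0,-0.5],"grip":0},
    {"translation":[0.6,5.2,5.2],"delta_rot":[0,0,-0.7],"grip":0},
    {"translation":[0.8,6.6,5.2],"delta_rot":[0,0,-0.9],"grip":0},
    {"translation":[1,8,5.2],"delta_rot":[0,0,-1.1],"grip":0},
    {"translation":[1.2,9.4,5.2],"delta_rot":[0,0,-1.3],"grip":0},
    {"translation":[1.4,10.8,5.2],"delta_rot":[0,0,-1.5],"grip":0},
    {"translation":[1.6,12.2,5.2],"delta_rot":[0,0,-1.7],"grip":0},
    {"translation":[1.8,13.6,5.2],"delta_rot":[0,0,-1.9],"grip":0},
    {"translation":[1.9,15,5.2],"delta_rot":[0,0,-1.9],"grip":0},
    {"translation":[1.9,16.4,5.2],"delta_rot":[0,0,-1.9],"grip":0},
    {"translation":[1.9,17.5,5.2],"delta_rot":[0,0,-1.9],"grip":0},
    {"translation":[1.9,18.1,5.2],"delta_rot":[0,0,-1.9],"grip":0},
    {"translation":[1.9,18.14,5.2],"delta_rot":[0,0,-1.9],"grip":0},
    {"translation":[1.9,18.14,5.2],"delta_rot":[0,0,-1.9],"grip":0},
  ],
)

```text
t: 4.78
tool_pos: [0.5247, 0.1307, 0.3318]
tool_rot: [0.0, 1.0, 0.001, -0.0]
contact_force: [0.6, -0.5, -1.4]
opening: 0.0138
grasp_force: 30.0
```

Run:
```python
from h import *
np.set_printoptions(precision=4,suppress=True)
s=r.sense();im=cams.grab_frame("wrist");cv2.imwrite("pics/wrist2.png",im[:,:,::-1])
print(s["t"],s["tool_pos"],s["tool_rot"],s["opening"])
W=cam("wrist",s)
for n,m in (("or",hsv(im,[6,150,60],[16,255,255])),("red",hsv(im,[0,150,60],[4,255,255])|hsv(im,[174,150,60],[180,255,255]))):
    k,l,st,ce=cv2.connectedComponentsWithStats(m);print(n,[(st[i],ce[i]) for i in range(1,k) if st[i][4]>60])
```

```text
4.7833 [0.5247 0.1307 0.3318] [ 0.0003  1.      0.0011 -0.0004] 0.013778759755761379
or [(array([ 261,   92,  116,  190, 6697], dtype=int32), array([318.8198, 186.2182])), (array([305, 312,  29,   4, 110], dtype=int32), array([319.2455, 313.4545]))]
red [(array([ 264,    0,  114,   97, 7196], dtype=int32), array([320.1196,  46.1647]))]
```

View pics/wrist2.png

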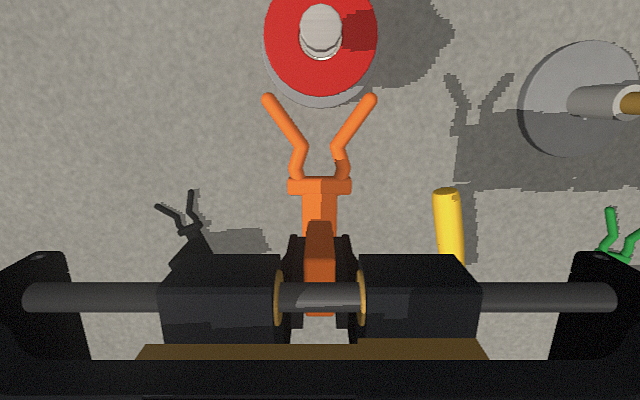

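Run:
```python
from h import *
np.set_printoptions(precision=4,suppress=True)
s=r.sense();W=cam("wrist",s)
im=cv2.cvtColor(cv2.imread("pics/wrist2.png"),4)
m=hsv(im,[6,150,60],[16,255,255])
for v in (94,97,100,180,186,215):
    u=np.nonzero(m[v])[0];print(v,u.min(),u.max(), (u.min()+u.max())/2)
print("tips",plane(W,[[266,93],[374,94]],.137),"cross",plane(W,[[288.5,180],[351,180]],.137))
# head: unsaturated bright blob inside reel
h=hsv(im,[0,0,150],[180,60,255]); h[:, :290]=0; h[:,350:]=0; h[62:]=0
k,l,st,ce=cv2.connectedComponentsWithStats(h);print([(st[i],ce[i]) for i in range(1,k) if st[i][4]>60])
print("head",plane(W,[[320.5,27],[300,27],[342,27],[320.5,5],[320.5,48]],.096))
```

```text
94 263 374 318.5
97 262 376 319.0
100 261 376 318.5
180 288 350 319.0
186 287 350 318.5
215 302 335 318.5
tips [[0.6081 0.1555 0.137 ]
 [0.6076 0.1004 0.137 ]] cross [[0.5624 0.1453 0.137 ]
 [0.5624 0.1108 0.137 ]]
[(array([ 300,    4,   42,   56, 1790], dtype=int32), array([320.0514,  30.448 ]))]
head [[0.6457 0.1276 0.096 ]
 [0.6457 0.1398 0.096 ]
 [0.6457 0.1148 0.096 ]
 [0.6572 0.1276 0.096 ]
 [0.6342 0.1276 0.096 ]]
```

carry_out(
  moves=[
    {"translation":[0,0,-0.7],"delta_rot":[0,0,0],"grip":0},
    {"translation":[0,0,-1.6],"delta_rot":[0,0,0],"grip":0},
    {"translation":[0,0,-2.2],"delta_rot":[0,0,0],"grip":0},
    {"translation":[0,0,-2.5],"delta_rot":[0,0,0],"grip":0},
    {"translation":[0,0,-2.5],"delta_rot":[0,0,0],"grip":0},
    {"translation":[0,0,-2.5],"delta_rot":[0,0,0],"grip":0},
    {"translation":[0.4,0,-2.5],"delta_rot":[0,0,0],"grip":0},
    {"translation":[0.8,0,-2.5],"delta_rot":[0,0,0],"grip":0},
    {"translation":[1.2,0,-2.5],"delta_rot":[0,0,0],"grip":0},
    {"translation":[1.6,0,-2.5],"delta_rot":[0,0,0],"grip":0},
    {"translation":[1.8,0,-2.5],"delta_rot":[0,0,0],"grip":0},
    {"translation":[1.8,0,-2.5],"delta_rot":[0,0,0],"grip":0},
  ],
)

```text
t: 5.83
tool_pos: [0.5716, 0.1299, 0.27]
tool_rot: [0.0, 1.0, -0.0, 0.001]
contact_force: [-1.2, 0.5, -1.1]
opening: 0.0135
grasp_force: 30.0
```

Run:
```python
from h import *
a=cams.grab_frame("side");b=cams.grab_frame("scene")
f=lambda i,x,y,w,h,k:cv2.resize(i[y:y+h,x:x+w],None,fx=k,fy=k,interpolation=cv2.INTER_NEAREST)
cv2.imwrite("pics/c3.png",np.hstack([f(a,195,170,80,90,5),f(b,360,150,80,90,5)])[:,:,::-1])
```

```text
(no output)
```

View pics/c3.png

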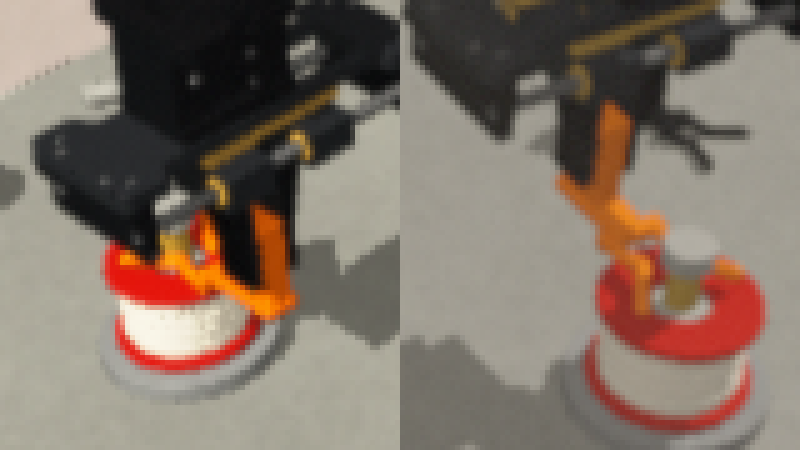

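The clip's arms straddle the brass groove (crop at about (690,290)) between reel and head, so I push on.

carry_out(
  moves=[
    {"translation":[0.2,0,0],"delta_rot":[0,0,0],"grip":0},
    {"translation":[0.4,0,0],"delta_rot":[0,0,0],"grip":0},
    {"translation":[0.6,0,0],"delta_rot":[0,0,0],"grip":0},
    {"translation":[0.8,0,0],"delta_rot":[0,0,0],"grip":0},
    {"translation":[1.0,0,0],"delta_rot":[0,0,0],"grip":0},
    {"translation":[1.15,0,0],"delta_rot":[0,0,0],"grip":0},
    {"translation":[1.15,0,0],"delta_rot":[0,0,0],"grip":0},
    {"translation":[1.15,0,0],"delta_rot":[0,0,0],"grip":0},
  ],
)

```text
t: 6.6
tool_pos: [0.5989, 0.13, 0.2696]
tool_rot: [0.0, 1.0, -0.0, -0.0]
contact_force: [-1.6, 0.6, -2.0]
opening: 0.0134
grasp_force: 30.0
```

Run:
```python
from h import *
a=cams.grab_frame("wrist");b=cams.grab_frame("scene")
f=lambda i,x,y,w,h,k:cv2.resize(i[y:y+h,x:x+w],None,fx=k,fy=k,interpolation=cv2.INTER_NEAREST)
cv2.imwrite("pics/c4.png",np.hstack([f(a,220,40,200,225,2),f(b,360,150,80,90,5)])[:,:,::-1])
```

```text
(no output)
```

View pics/c4.png

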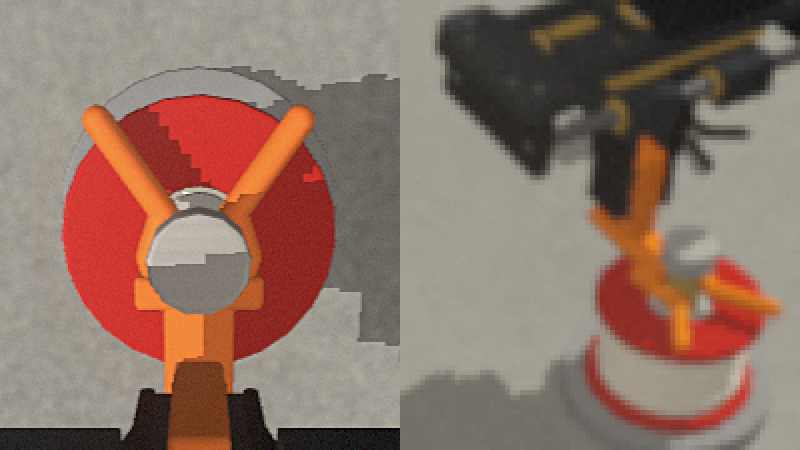

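The right panel of the crop shows the throat past the spindle. In the left panel the head sits over the seat at (198,262), and the fork tips have the same wrist pixels as before, so there was no slip. I lower it onto the reel, release and retreat.

carry_out(
  moves=[
    {"translation":[0,0,-0.1],"delta_rot":[0,0,0],"grip":0},
    {"translation":[0,0,-0.15],"delta_rot":[0,0,0],"grip":0},
    {"translation":[0,0,-0.15],"delta_rot":[0,0,0],"grip":50},
    {"translation":[0,0,-0.15],"delta_rot":[0,0,0],"grip":50},
    {"translation":[0,0,-0.15],"delta_rot":[0,0,0],"grip":50},
    {"translation":[0,0,-0.15],"delta_rot":[0,0,0],"grip":50},
    {"translation":[0,0,-0.15],"delta_rot":[0,0,0],"grip":50},
    {"translation":[0,0,0.3],"delta_rot":[0,0,0],"grip":50},
    {"translation":[0,0,1.2],"delta_rot":[0,0,0],"grip":50},
    {"translation":[0,0,2.4],"delta_rot":[0,0,0],"grip":50},
    {"translation":[-0.8,0,3.6],"delta_rot":[0,0,0],"grip":50},
    {"translation":[-2,0,4.4],"delta_rot":[0,0,0],"grip":50},
    {"translation":[-3,0,4.6],"delta_rot":[0,0,0],"grip":50},
    {"translation":[-3.4,0,4.6],"delta_rot":[0,0,0],"grip":50},
    {"translation":[-3.4,0,4.6],"delta_rot":[0,0,0],"grip":50},
    {"translation":[-3.4,0,4.6],"delta_rot":[0,0,0],"grip":50},
  ],
)

```text
t: 8.03
tool_pos: [0.514, 0.1301, 0.3851]
tool_rot: [-0.0, 1.0, 0.0, 0.001]
contact_force: [0.4, -0.6, -1.0]
opening: 0.0499
grasp_force: 0.0
```

Run:
```python
from h import *
np.set_printoptions(precision=4,suppress=True)
s=r.sense();a=cams.grab_frame("wrist");b=cams.grab_frame("scene");print(s["tool_pos"],s["opening"],s["grasp_force"])
W=cam("wrist",s);m=hsv(a,[6,150,40],[16,255,255]);ys,xs=np.nonzero(m);print(xs.min(),xs.max(),ys.min(),ys.max())
f=lambda i,x,y,w,h,k:cv2.resize(i[y:y+h,x:x+w],None,fx=k,fy=k,interpolation=cv2.INTER_NEAREST)
cv2.imwrite("pics/c5.png",np.hstack([f(a,220,0,200,225,2),f(b,360,150,80,90,5)])[:,:,::-1])
```

```text
[0.514  0.1301 0.3851] 0.049925749297145494 0.0
208 567 0 359
```

View pics/c5.png

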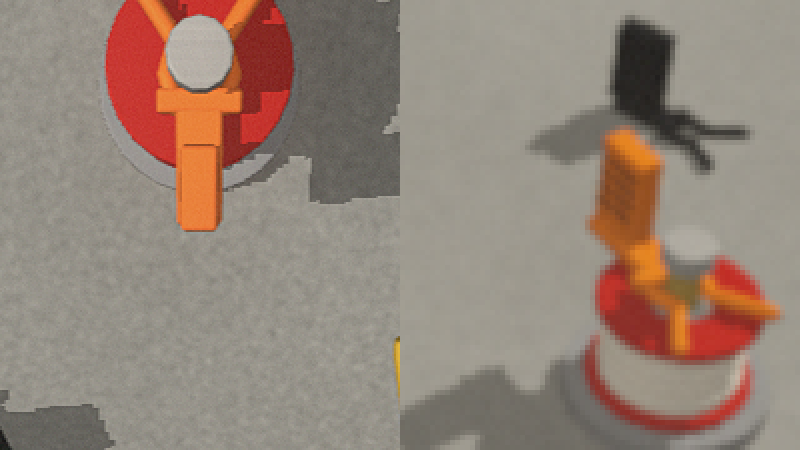

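The clip is free and in the groove: wrist head top at (319.5,25), fin top rows 72.5–115 at column 319. I check the distance and hand in if it fits.

Run:
```python
from h import *
s=r.sense();W=cam("wrist",s)
f=plane(W,[[318.7,72.5],[319,115]],.118);h=plane(W,[319.7,25],.096)[0];d=h-f.mean(0);print(f,h,d)
if .042<d[0]<.054 and abs(d[1])<.005: print(r.close_job())
```

```text
[[0.61233896 0.12957892 0.118     ]
 [0.58322634 0.12936604 0.118     ]] [0.64649907 0.12885877 0.096     ] [ 0.04871642 -0.00061371 -0.022     ]
the job is handed in; nothing more can be done
None
```

The orange clip is snapped into the reel's spindle groove and released, with its seat measured 0.7 mm along and 0.6 mm across from the spindle axis; the reel and black clip were left in place, and the job was handed in just after 8 s (no verdict was returned).

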